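# Shut down the ultrasonic cleaner and lift the clip out with tongs

### The arm

A 6-joint arm with a two-finger parallel gripper is mounted at the origin on a cart in front of the work surface, level with it; the furniture and walls round the work are solid. World frame = base frame: x ahead of the robot, y to its left, z up, the work surface at z = 0. Lengths are in m, angles in rad, forces in N, time in s.
With the tool pointing down it reaches from about 0.275 to 0.825 m from the base axis. Payload 4.9 kg.
Tool frame: the origin (TCP) lies midway between the tips of the shut fingers; the grasp point (between the pads) lies 19 mm behind it (bot.grip_depth is the distance from the TCP to the grasp point, in m); y points along the fingers, x is the direction in which the jaws open and shut, and the axes are right-handed (so a half turn about y gives the same grasp; the last joint's range is limited). The gripper opens to 85 mm and grips with 20 to 120 N. Pads are 22 mm wide; open, the fingers measure 114 mm over their backs; the gripper's body (76 mm by 85 mm) begins 54 mm behind the grasp point. The pads swing forward as they close: fully open they stand 13 mm farther back than shut.
Start: joints at [1.207, 0.326, -0.193, 1.052, 0, 1.437], TCP at [0.125, 0.536, 0.206] pointing down, gripper open.
Joint ranges: [-2.65, 2.65], [-0.97, 1.79], [-1.3, 1.35], [-1.93, 2.1], [-1.47, 1.37], [-3.14, 3.14]. Speed limits (rad/s): [2.57, 2.57, 3.14, 3.14, 3.14, 3.14].

### API

Orientations are given as a unit quaternion [w, x, y, z].
In Python, from cell import bot gives the robot as it stands. Calls block until the motion is done:
- bot.move_pose(position, orientation): joint-space move of the TCP to a pose.
- bot.move_linear(position, speed=0.15, rotation=None, until_force=None): straight line of the TCP; rotation=None keeps the orientation; speed is the mean speed in m/s. With until_force (N) it stops when the force on the tool has changed by that much, and returns True; else False.
- bot.goto_joints(angles): joint-space move.
- bot.set_gripper(opening, grasp_force=None): opening from 0.0 (shut) to 1.0 (fully open); grasp_force is the grip in N (None keeps the last); returns when the fingers have stopped.
- bot.wait(seconds).
- bot.solve_ik(position, orientation): joint angles nearest the present ones, or None.
- bot.camera(name): name is "scene" or "top" or "wrist"; returns the picture (480x640x3 uint8, red, green, blue); there is no depth.
- bot.calibration(name): a dict with "mtx" (3x3 intrinsics, pixels), "k1" (the pictures are not rectified: a ray, as slopes to the right and down, at radius r is drawn at 1 + k1 r^2 times it, then the intrinsics apply), "extrinsics" (4x4, takes a point from world to camera coordinates); the wrist camera has in their place "hand_eye" (4x4, takes a point from camera to tool coordinates, whose origin is the TCP and whose axes are the tool frame's). Camera axes: x right, y down, z forward; pixel columns grow to the right and rows downward; lengths in m; the calibration is good to about 2 mm. A picture is of the moment at which its call begins: read the wrist's pose just before it. calibration takes no time and is no camera call.
A pose or a line that the arm cannot do raises bot.PlanningError and nothing moves.
- bot.close_job(): hands the job in, once; it reports no verdict.
Trained networks look in the newest picture that a camera, given by its name, has taken for a name from the list of things; names that differ only in an ending like _2 or _b are one class to them, and where a whole thing is asked for, a point or a joint stands for the part that bears it (a point fixed in the world has none). Each returns a list of dicts, best first, with "confidence" (0 to 1); they miss things now and then, are a little off and sometimes report something else, mostly with a low value. They report only what shows in the picture. A call takes as long as a camera call. They do not tell look-alikes from the thing itself.
- bot.search_frame(camera, thing): "bbox" ([left, top, width, height] in pixels, round what is visible of it).
Readings, each from a call of its own:
- bot.read_clock(): time.
- bot.read_joint_positions(): joint angles.
- bot.read_joint_vel(): joint speeds.
- bot.read_joint_efforts(): joint torques, N m.
- bot.read_position(): TCP position.
- bot.read_tool_rot(): TCP orientation.
- bot.read_ft_force(): force on the tool from outside, world axes, zero at the start.
- bot.read_moment(): the same for the moment, N m.
- bot.read_gripper_width(): opening from 0.0 (shut) to 1.0 (fully open).
Only numpy, scipy, OpenCV 4.12 (cv2) and the standard library are available. Lean on these libraries where they do the work, as an engineer would, in place of code of your own. Each camera call takes 0.05 s, during which the arm holds its last target. There are 200 camera calls.

### The job

The ultrasonic cleaner has finished: shut it down by pressing its three keys fully in, one at a time, first the long bar key (cycle stop), then the square key (heater), then the round key (power). Then take the steel tongs out of their stand, reach into the bath, close the tongs on the hair clip in the basket and lift it out without touching it with the fingers, leaving the two perm rods in the basket and the wax pot where it stands. Finish still holding the clip in the tongs, at rest over the bath and well clear of its rim (about 5 cm), so that it drips back in.

Things in the scene. Friction and masses are not known exactly. Their poses are not given: they have to be found in the camera images.
- cleaner: grey ultrasonic cleaner, lid off, drained, 175 (x) x 225 (y) x 88 mm high, fixed. Origin: centre of underside; own -x is its front, black key strip along the front of its flat top. Open bath behind the strip, 105 (x) x 180 (y) mm inside, its centre 22.5 mm to +x of the origin, rim 88 mm above the counter. A wire basket lines it, floor 38 mm above the counter (50 mm below the rim).
- key_stop (a joint): travel in m of the long bar key, 15 x 34 mm (long along the cleaner's y): 0 up, 0.005 fully in; counts as pressed beyond 0.0035. Vertical spring, 0.7 N to start, 4.2 N fully in; comes back up when released.
- key_heat (a joint): the same for the square key, 19 x 19 mm
- key_power (a joint): the same for the round key, 21 mm across
- key_stop_top (a point): middle of the bar key's top face, 6 mm above the key strip while up (94 mm above the counter); the key nearest the cleaner's +y end; axes as the cleaner's
- key_heat_top (a point): the same for the square key, the middle one of the row, 52 mm from the bar key and 52 mm from the round key
- key_power_top (a point): the same for the round key, nearest the cleaner's -y end
- tongs: steel spring tongs with black rubber finger pads, 136 mm long, about 70 g, upright in their stand, tips down. Origin: midway between the tips at their lower end; z up to the bend (hinge at z = 130 mm). The arms lie to +y and -y; squeezing them together along y closes the tips. Relaxed: 44 mm clear between the tips, 52 mm over their outside. Tip plates 15 mm wide (x), 27 mm tall, 3.6 mm thick.
- tong_left (a joint): angle in rad the +y arm has turned inwards: 0 relaxed, 0.123 tips 12 mm apart, 0.170 stop (tips nearly touching); the other arm mirrors it. Spring: the pads push back with about 4 N each at 0.03 (tips 36 mm apart, enough to carry the tongs) and about 11 N at 0.123; more grip presses harder on the item.
- tongs_grip (a point): midway between the rubber pads, 95 mm above the tips' lower end, 41 mm below the top of the tongs: where to grip from above, closing along y; axes as the tongs'. Pads 17 mm wide (x), on the arms' outside 65 to 114 mm above the tips. Width over the pads relaxed: 43 mm at 110, 47 mm here, 52 mm at 72; 38 mm and parallel with the tips 12 mm apart. Tips close about 3.5 mm per 1 mm of squeeze here.
- tong_stand: steel sleeve on a flat foot 70 x 110 mm, fixed; an upright pocket 24 mm (x) by 66 mm (y) inside, its floor 8 mm and its rim 62 mm above the counter. Origin: centre of its underside. The tongs stand in it, their y along its y, and leave it straight up (54 mm deep).
- clip: black plastic hair clip, 12 mm wide (x), 96 mm long (y), 25 mm high at the tail end, 10 to 18 g, rigid, standing on its long edge in the basket about parallel to the cleaner's y. Origin: centre of its underside; its flat sides face x.
- rod_a: perm rod (waisted plastic roller), 22 mm across, 72 mm long along its own y, lying across the basket at the +y end. Origin: middle of its underside at the start. Stays in the basket.
- rod_b: a perm rod like the other, at the -y end of the basket. Stays in the basket.
- wax_pot: round wax pot, 50 mm across, 51 mm high, loose, on the other side of the cleaner from the tong stand. Origin: centre of its underside. Not to be disturbed.
Mind the look-alikes: they are no part of the job. There is more than one size of the tongs; the one meant has the size given above. Leave any purple look-alike of the rod_a alone.

How it is judged:
On the way, in this order (a step that is already met when the one before it is completed fails the run):
1. the bar key alone is pressed in (value of joint key_stop above 0.0035 m and value of joint each of key_heat, key_power below 0.0015 m), for 0.05 s.
2. then the square key alone is pressed in (value of joint key_heat above 0.0035 m and value of joint each of key_stop, key_power below 0.0015 m), for 0.05 s.
3. then the round key alone is pressed in (value of joint key_power above 0.0035 m and value of joint each of key_stop, key_heat below 0.0015 m), for 0.05 s.
4. the tongs are held clear out of their stand (z of tongs in the frame of tong_stand above 0.065 m and contact force between tongs and the fingers above 1 N), for 0.2 s.
5. the tongs are closed on the clip down in the bath (contact force between tongs and clip above 0.8 N and value of joint tong_left above 0.1 rad and z of clip in the frame of cleaner below 0.075 m), for 0.1 s.
At the end, for the whole second after the job is handed in: Clip pinched in the tongs (0.8 N or more), tongs in the fingers, nothing else touching the clip; clip at rest, its origin over the bath opening and at least 25 mm above the rim; both rods lie in the basket; wax pot within 20 mm of its start (z of clip in the frame of cleaner above 0.113 m and x of clip in the frame of cleaner between -0.03 and 0.075 m and y of clip in the frame of cleaner between -0.09 and 0.09 m and contact force between tongs and clip above 0.8 N and contact force between tongs and the fingers above 2 N and contact force between clip and the fingers below 0.05 N and contact force between each of clip, tongs and cleaner below 0.05 N and linear speed of clip below 0.03 m/s and z of rod_a in the frame of cleaner between 0.025 and 0.075 m and z of rod_b in the frame of cleaner between 0.025 and 0.075 m and distance of wax_pot from where it was at the start of the episode below 0.02 m); the arm keeps its last pose, push and grip.
It fails at once if two keys pressed at once (value of joint each of key_stop, key_heat above 0.002 m or value of joint each of key_heat, key_power above 0.002 m or value of joint each of key_stop, key_power above 0.002 m).
It fails at once if the fingers touch the clip (contact force between clip and the fingers above 0.3 N).
It fails at once if a perm rod leaves the basket (z of any of rod_a, rod_b in the frame of cleaner above 0.088 m).
It fails at once if the wax pot is knocked (distance of wax_pot from where it was at the start of the episode above 0.03 m or angle between wax_pot's own z axis and vertical above 0.5 rad).
It also fails if it takes over 64 s, if anything falls off the work surface, if the arm or the gripper's body presses on something with over 40 N, if the wrist force passes 120 N, or if a joint passes its speed limit or range.

## Working session

There is one attempt and no reset: what is moved stays moved. The work goes in short steps, each a Python script; the robot and the scene stay as the last script left them, time stands still between calls to the robot, and variables do not carry over. Pictures are saved under pics/ and viewed, about 8 in all and at most 12, crops included, and the job is handed in when it is done.

```bash
ls; mkdir -p pics
python3 - <<'E'
from cell import bot
import cv2,numpy as np
for c in("top","scene"):
    im=bot.camera(c); cv2.imwrite(f"pics/{c}0.png",im[:,:,::-1])
    k=bot.calibration(c);print(c,np.round(k["mtx"],1).tolist(),k["k1"],np.round(k["extrinsics"],3).tolist())
    for t in("cleaner","key_stop_top","tongs","tong_stand","clip","rod_a","wax_pot"):
        print(t,[(np.round(d["bbox"],0).tolist(),round(d["confidence"],2)) for d in bot.search_frame(c,t)][:4])
print(bot.read_clock(),bot.read_tool_rot(),bot.calibration("wrist"))
E
```

```text
pics
top [[482.0, 0.0, 318.4], [0.0, 482.0, 237.8], [0.0, 0.0, 1.0]] -0.09504585864507163 [[0.022, -1.0, 0.02, -0.131], [-0.993, -0.024, -0.113, 0.498], [0.114, -0.017, -0.993, 1.057], [0.0, 0.0, 0.0, 1.0]]
cleaner [([267.0, 183.0, 124.0, 94.0], 0.6)]
key_stop_top [([288.0, 249.0, 17.0, 10.0], 0.65)]
tongs [([148.0, 210.0, 26.0, 21.0], 0.8), ([156.0, 271.0, 19.0, 15.0], 0.6)]
tong_stand [([150.0, 200.0, 52.0, 49.0], 0.69)]
clip [([306.0, 222.0, 40.0, 13.0], 0.74)]
rod_a [([355.0, 210.0, 8.0, 35.0], 0.8), ([228.0, 203.0, 26.0, 33.0], 0.64), ([289.0, 205.0, 13.0, 32.0], 0.61)]
wax_pot [([436.0, 242.0, 26.0, 22.0], 0.73)]
scene [[447.9, 0.0, 315.6], [0.0, 447.9, 245.9], [0.0, 0.0, 1.0]] -0.10181342714784375 [[0.767, -0.642, 0.022, -0.439], [-0.402, -0.507, -0.763, 0.228], [0.501, 0.576, -0.647, 0.877], [0.0, 0.0, 0.0, 1.0]]
cleaner [([280.0, 222.0, 113.0, 109.0], 0.64), ([236.0, 192.0, 42.0, 29.0], 0.53), ([315.0, 238.0, 22.0, 17.0], 0.31)]
key_stop_top [([292.0, 247.0, 9.0, 9.0], 0.44)]
tongs [([204.0, 203.0, 17.0, 32.0], 0.7), ([240.0, 170.0, 19.0, 28.0], 0.67)]
tong_stand [([234.0, 194.0, 44.0, 26.0], 0.73), ([302.0, 259.0, 13.0, 8.0], 0.46)]
clip [([330.0, 253.0, 15.0, 27.0], 0.47)]
rod_a [([313.0, 237.0, 24.0, 19.0], 0.65)]
wax_pot [([400.0, 347.0, 27.0, 37.0], 0.7)]
0.8 [ 0.55403379 -0.55402097 -0.43938802  0.43936942] {'mtx': array([[351.59844493,   0.        , 324.12272244],
       [  0.        , 351.59844493, 231.69478546],
       [  0.        ,   0.        ,   1.        ]]), 'k1': -0.03489713369314886, 'hand_eye': array([[ 9.99999576e-01, -9.19002839e-04, -5.88420191e-05,
        -6.53486497e-04],
       [-1.98630560e-04, -2.77647673e-01,  9.60682950e-01,
        -1.68058960e-01],
       [-8.99207708e-04, -9.60682531e-01, -2.77647738e-01,
         7.10782634e-02],
       [ 0.00000000e+00,  0.00000000e+00,  0.00000000e+00,
         1.00000000e+00]])}
```

View pics/top0.png

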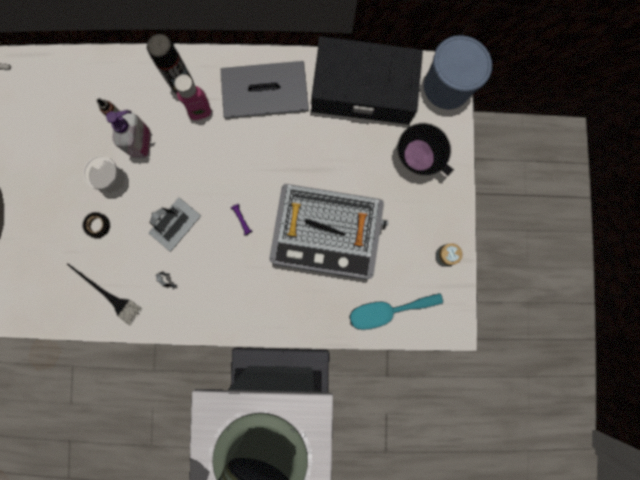

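View pics/scene0.png

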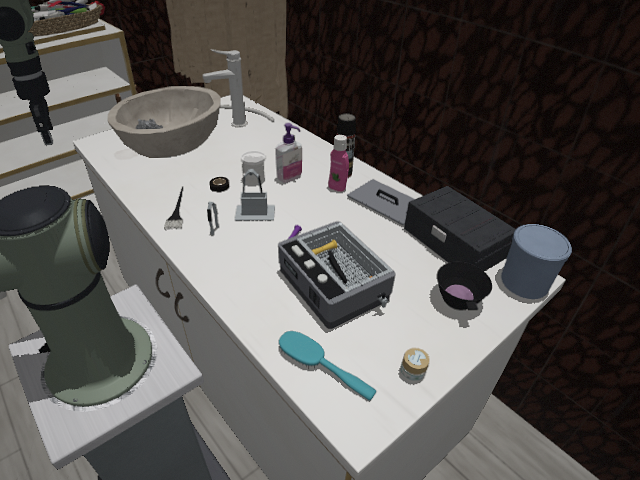

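```bash
cat > h.py <<'E'
from cell import bot
import cv2,numpy as np
from scipy.spatial.transform import Rotation as Ro
def quat(a):  # tool down, jaw axis at angle a in world
    R=np.array([[np.cos(a),0,-np.sin(a)],[np.sin(a),0,np.cos(a)],[0,-1,0]])
    q=Ro.from_matrix(R).as_quat(); return [q[3],q[0],q[1],q[2]]
def tool():
    p=np.array(bot.read_position()); q=bot.read_tool_rot()
    T=np.eye(4);T[:3,:3]=Ro.from_quat([q[1],q[2],q[3],q[0]]).as_matrix();T[:3,3]=p;return T
def cam(c,T=None):
    k=bot.calibration(c)
    return k,(np.linalg.inv(k["extrinsics"]) if c!="wrist" else T@k["hand_eye"])
def px2w(c,uv,z,T=None):
    k,M=cam(c,T); uv=np.array(uv,float).reshape(-1,1,2)
    s=cv2.undistortPoints(uv,k["mtx"],np.array([k["k1"],0,0,0.])).reshape(-1,2)
    d=np.c_[s,np.ones(len(s))]@M[:3,:3].T; o=M[:3,3]
    return o+d*((np.broadcast_to(z,len(s))-o[2])/d[:,2])[:,None]
def w2px(c,P,T=None):
    k,M=cam(c,T); E=np.linalg.inv(M); P=np.array(P,float).reshape(-1,3)
    return cv2.projectPoints(P,cv2.Rodrigues(E[:3,:3])[0],E[:3,3],k["mtx"],np.array([k["k1"],0,0,0.]))[0].reshape(-1,2)
def snap(n):
    T=tool(); im=bot.camera("wrist"); cv2.imwrite(f"pics/{n}.png",im[:,:,::-1]); np.save(f"pics/{n}.npy",T); return T
def find(c,t): return [(np.round(d["bbox"],1).tolist(),round(d["confidence"],2)) for d in bot.search_frame(c,t)][:4]
E
python3 - <<'E'
from h import *
print("tool R",np.round(tool(),3).tolist())
print("corners",px2w("top",[(285,184),(382,200),(371,279),(272,266)],.088).round(3).tolist())
print("keys",px2w("top",[(294,254),(319,258),(343,262)],.094).round(3).tolist())
print("foot",px2w("top",[(179,199),(200,214),(173,249),(150,235)],0.005).round(3).tolist())
print("tongs",px2w("top",[(161,220),(165,278)],[.13,.01]).round(3).tolist(),"wax",px2w("top",[(451,255)],.05).round(3).tolist(), "clip",px2w("top",[(306,222),(344,234)],.05).round(3).tolist())
E
```

```text
tool R [[0.228, 0.0, -0.974, 0.125], [0.974, 0.0, 0.228, 0.536], [0.0, -1.0, -0.0, 0.206], [0.0, 0.0, 0.0, 1.0]]
corners [[0.609, -0.044, 0.088], [0.58, -0.254, 0.088], [0.409, -0.232, 0.088], [0.432, -0.022, 0.088]]
keys [[0.458, -0.068, 0.094], [0.451, -0.121, 0.094], [0.443, -0.171, 0.094]]
foot [[0.587, 0.207, 0.005], [0.553, 0.156, 0.005], [0.47, 0.215, 0.005], [0.501, 0.271, 0.005]]
tongs [[0.518, 0.207, 0.13], [0.402, 0.228, 0.01]] wax [[0.467, -0.416, 0.05]] clip [[0.533, -0.091, 0.05], [0.508, -0.176, 0.05]]
```

Run:
```python
from h import *
bot.move_pose([.50,.20,.27],quat(1.44)); snap("w_st")
for t in("tongs","tong_stand"): print(t,find("wrist",t))
bot.move_pose([.50,-.14,.25],quat(1.44)); T=snap("w_cl")
for t in("cleaner","key_stop_top","key_heat_top","key_power_top","clip","rod_a","wax_pot"): print(t,find("wrist",t))
print(bot.read_clock(),np.round(bot.read_joint_positions(),2))
for n,p in dict(st=[.52,.21,.2],cl=[.52,-.135,.16]).items():
  for a in(2.5,-.64,-.29,2.86):
    q=bot.solve_ik(p,quat(a)); print(n,a,None if q is None else np.round(q,2))
```

```text
tongs [([324.7, 194.4, 39.1, 60.5], 0.95), ([308.2, 82.0, 34.2, 36.5], 0.82)]
tong_stand [([293.7, 158.3, 93.7, 99.4], 0.9)]
cleaner [([208.3, 122.0, 248.3, 176.0], 0.7), ([329.4, 140.5, 19.0, 22.2], 0.18)]
key_stop_top [([377.1, 143.6, 38.3, 17.1], 0.94)]
key_heat_top [([328.8, 141.3, 20.8, 22.7], 0.63)]
key_power_top [([269.0, 139.3, 23.4, 21.9], 0.93)]
clip [([288.7, 207.1, 89.9, 25.9], 0.69)]
rod_a [([471.3, 180.6, 44.2, 56.2], 0.84), ([250.5, 192.0, 22.3, 71.6], 0.7), ([206.2, 120.2, 249.4, 176.9], 0.19)]
wax_pot [([43.5, 178.2, 70.7, 50.1], 0.88)]
4.475 [-0.41  0.24 -0.19  1.13  0.   -0.28]
st 2.5 [ 0.25  0.35 -0.17  1.05  0.   -0.68]
st -0.64 [ 0.25  0.35 -0.17  1.05  0.    2.46]
st -0.29 [ 0.25  0.35 -0.17  1.05  0.    2.11]
st 2.86 [ 0.25  0.35 -0.17  1.05  0.   -1.04]
cl 2.5 [-0.39  0.34 -0.3   0.93  0.   -1.32]
cl -0.64 [-0.39  0.34 -0.3   0.93  0.    1.82]
cl -0.29 [-0.39  0.34 -0.3   0.93  0.    1.47]
cl 2.86 [-0.39  0.34 -0.3   0.93  0.   -1.68]
```

View pics/w_st.png

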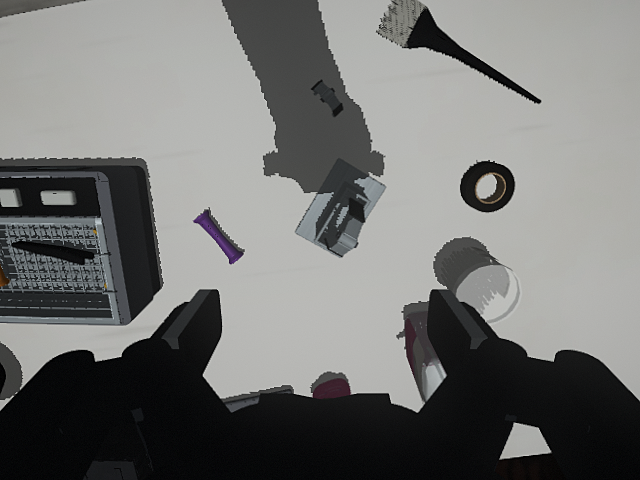

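View pics/w_cl.png

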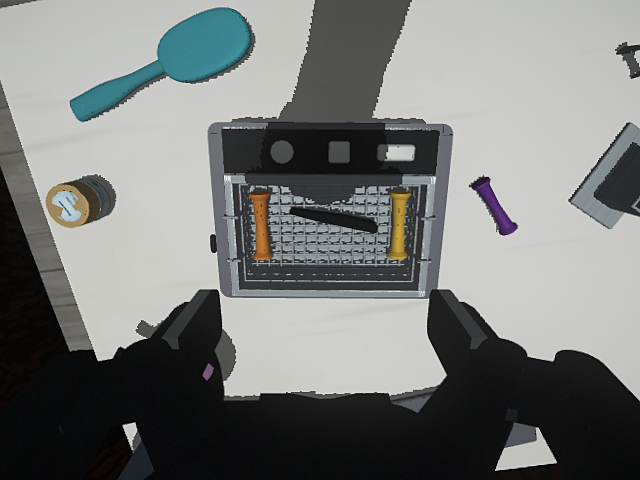

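Run:
```python
from h import *
T=np.load("pics/w_cl.npy")
K=px2w("wrist",[(397,152.5),(339,152.5),(282,152)],.094,T)
C=px2w("wrist",[(210,124),(452,126),(439,296),(222,296)],.088,T)
print("keys",K.round(4).tolist(),np.linalg.norm(np.diff(K,axis=0),axis=1)); print("corn",C.round(3).tolist())
d=K[0]-K[2]; yaw=np.arctan2(d[1],d[0])-np.pi/2; d/=np.linalg.norm(d); m=K.mean(0); print("yaw",yaw)
bot.set_gripper(0,30)
for i,k in enumerate([m+.052*d,m,m-.052*d]):
    bot.move_pose([k[0],k[1],.13],quat(yaw+np.pi/2))
    bot.move_linear([k[0],k[1],.098],.1); 
    f0=bot.read_ft_force()[2]
    r=bot.move_linear([k[0],k[1],.0882],.02,until_force=12); bot.wait(.15)
    print(i,r,bot.read_position().round(4),round(bot.read_ft_force()[2]-f0,2))
    bot.move_linear([k[0],k[1],.12],.12)
bot.set_gripper(1.0)
print(bot.read_clock())
```

```text
keys [[0.4573, -0.0675, 0.094], [0.4506, -0.1196, 0.094], [0.4434, -0.1705, 0.094]] [0.05245054 0.05144881]
corn [[0.41, -0.232, 0.088], [0.441, -0.015, 0.088], [0.609, -0.034, 0.088], [0.579, -0.257, 0.088]]
yaw -0.134142999243269
0 False [ 0.4575 -0.0677  0.0883] -0.54
1 False [ 0.4505 -0.1193  0.0883] 0.18
2 False [ 0.4435 -0.1708  0.0883] -0.75
12.3417
```

Run:
```python
from h import *
bot.set_gripper(0,30); print(bot.read_gripper_width())
a=-.134+np.pi/2
bot.move_pose([.4575,-.0677,.115],quat(a)); bot.wait(.2); print(bot.read_ft_force().round(2), bot.read_position())
bot.move_linear([.4575,-.0677,.0883],.04,until_force=12);
for z in(.0883,.0865):
    r=bot.move_linear([.4575,-.0677,z],.01,until_force=12) if z<.088 else 0
    bot.wait(.2); print(z,r,bot.read_position().round(4),bot.read_ft_force().round(2),bot.read_moment().round(2))
T=snap("press"); bot.camera("scene")
im=bot.camera("scene"); cv2.imwrite("pics/press_s.png",cv2.resize(im[200:340,240:420,::-1],None,fx=4,fy=4))
print(bot.read_clock())
```

```text
-0.002028499246999397
[ 0.62  0.01 -1.06] [ 0.45772061 -0.0686214   0.11509147]
0.0883 0 [ 0.4578 -0.0677  0.0886] [0.25 0.44 0.25] [ 0.02 -0.03 -0.01]
0.0865 False [ 0.4575 -0.0677  0.0865] [ 0.38 -0.33 -0.41] [-0.01  0.01 -0.07]
15.5083
```

View pics/press_s.png

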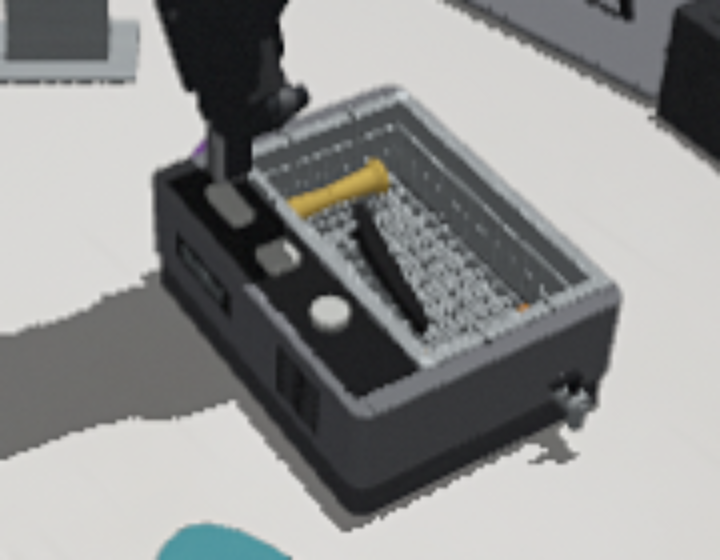

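Run:
```python
from h import *
T=tool(); print(T[:3,3].round(4))
f=lambda P:((w2px("scene",P)-[240,200])*4).round(0).tolist()
print("tcp",f([T[:3,3]]),"keytop",f([[.4575,-.0677,.094],[.4575,-.0677,.089]]))
print("corners",f([[0.41,-.232,.088],[.432,-.022,.088],[.609,-.044,.088],[.58,-.254,.088]]))
print("tcp in wrist",w2px("wrist",[T[:3,3]],T).round(0))
b=find("scene","key_stop_top"); print(b,find("wrist","key_stop_top"))
im=cv2.imread("pics/press.png"); cv2.imwrite("pics/press_c.png",cv2.resize(im[60:360,200:520],None,fx=2.4,fy=2))
```

```text
[ 0.4575 -0.0677  0.0865]
tcp [[227.0, 206.0]] keytop [[227.0, 196.0], [227.0, 203.0]]
corners [[356.0, 412.0], [143.0, 181.0], [398.0, 83.0], [619.0, 288.0]]
tcp in wrist [[325. 274.]]
[] [([291.6, 263.1, 66.0, 26.9], 0.66)]
```

View pics/press_c.png

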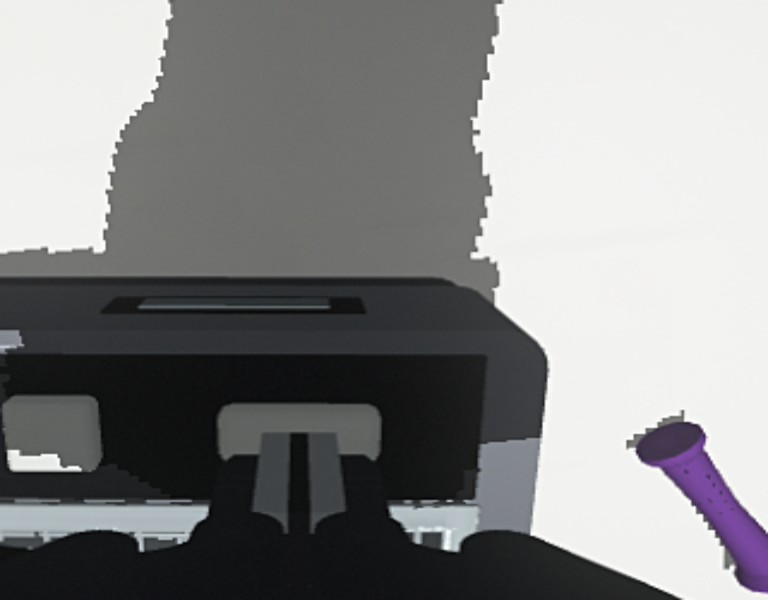

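Run:
```python
from h import *
T=np.load("pics/press.npy"); print(T.round(3).tolist())
y=-.134;ex=np.array([np.cos(y),np.sin(y),0]);ey=np.array([-np.sin(y),np.cos(y),0])
k=np.array([.4575,-.0677,0])
for z in(.094,.089):
  P=[k+sx*.0075*ex+sy*.017*ey+[0,0,z] for sx,sy in((-1,-1),(-1,1),(1,1),(1,-1))]
  print(z,w2px("wrist",P,T).round(1).tolist()); print((w2px("scene",P)*4-[960,800]).round().tolist())
k2=k-.052*ey
for z in(.094,.088):
  P=[k2+sx*.0095*ex+sy*.0095*ey+[0,0,z] for sx,sy in((-1,-1),(-1,1),(1,1),(1,-1))]
  print(z,"sq",w2px("wrist",P,T).round(1).tolist(),(w2px("scene",P)*4-[960,800]).round().tolist())
im=cv2.imread("pics/press.png"); cv2.imwrite("pics/press_d.png",cv2.resize(im[235:300,200:370],None,fx=4.6,fy=4.6,interpolation=cv2.INTER_CUBIC))
```

```text
[[0.134, -0.0, -0.991, 0.457], [0.991, 0.0, 0.134, -0.068], [-0.0, -1.0, 0.0, 0.086], [0.0, 0.0, 0.0, 1.0]]
0.094 [[290.7, 265.6], [360.2, 265.5], [359.3, 293.4], [291.5, 293.5]]
[[231.0, 218.0], [200.0, 183.0], [223.0, 175.0], [254.0, 208.0]]
0.089 [[291.6, 261.9], [359.2, 261.8], [358.4, 289.1], [292.4, 289.2]]
[[231.0, 224.0], [201.0, 190.0], [223.0, 181.0], [254.0, 215.0]]
0.094 sq [[199.8, 261.7], [238.4, 261.8], [241.1, 297.0], [203.6, 296.9]] [[270.0, 266.0], [252.0, 245.0], [281.0, 233.0], [300.0, 254.0]]
0.088 sq [[203.8, 257.5], [241.2, 257.5], [243.7, 291.8], [207.4, 291.7]] [[270.0, 274.0], [252.0, 253.0], [281.0, 242.0], [299.0, 262.0]]
```

View pics/press_d.png

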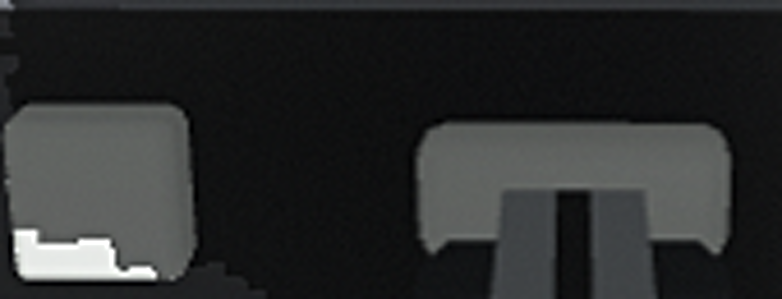

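Run:
```python
from h import *
p=[.4575,-.0677]
for z in np.arange(.085,.0655,-.0015):
    r=bot.move_linear([*p,z],.03,until_force=8); bot.wait(.03)
    f=np.mean([bot.read_ft_force()[2] for _ in range(5)]); print(round(z,4),r,bot.read_position()[2].round(4),round(f,2))
    if r or f>3.3: break
print(bot.read_clock())
```

```text
0.085 False 0.0849 1.3
0.0835 False 0.0834 -0.03
0.082 False 0.0819 0.19
0.0805 False 0.0804 -0.48
0.079 False 0.0789 -0.07
0.0775 False 0.0774 0.37
0.076 False 0.0759 -0.65
0.0745 False 0.0744 -0.11
0.073 False 0.0729 0.85
0.0715 False 0.0714 0.54
0.07 False 0.0699 0.33
0.0685 False 0.0686 0.74
0.067 False 0.0671 1.48
0.0655 False 0.0656 3.27
19.575
```

Run:
```python
from h import *
a=-.134+np.pi/2
for i,p in enumerate([(.4575,-.0677),(.4505,-.1193),(.4435,-.1708)]):
    if i:
        bot.move_pose([*p,.095],quat(a)); bot.move_linear([*p,.072],.1)
    r=bot.move_linear([*p,.0640],.03,until_force=12); bot.wait(.15)
    print(i,r,bot.read_position().round(4),round(np.mean([bot.read_ft_force()[2] for _ in range(6)]),2))
    bot.move_linear([*p,.095],.15)
bot.set_gripper(1.0)
bot.move_pose([.52,.20,.27],quat(2.5)); snap("w_t2")
for t in("tongs","tong_stand"): print(t,find("wrist",t))
print(bot.read_clock())
im=cv2.imread("pics/w_t2.png"); cv2.imwrite("pics/w_t2c.png",cv2.resize(im[110:310,200:460],None,fx=3,fy=3,interpolation=cv2.INTER_CUBIC))
```

```text
0 False [ 0.4577 -0.0678  0.0641] 3.64
1 False [ 0.4514 -0.1193  0.0645] 4.0
2 False [ 0.4443 -0.1709  0.0645] 3.8
tongs [([306.5, 202.0, 48.3, 45.2], 0.84), ([400.9, 126.1, 44.4, 36.4], 0.75)]
tong_stand [([282.1, 174.5, 90.9, 57.6], 0.75)]
26.075
```

View pics/w_t2c.png

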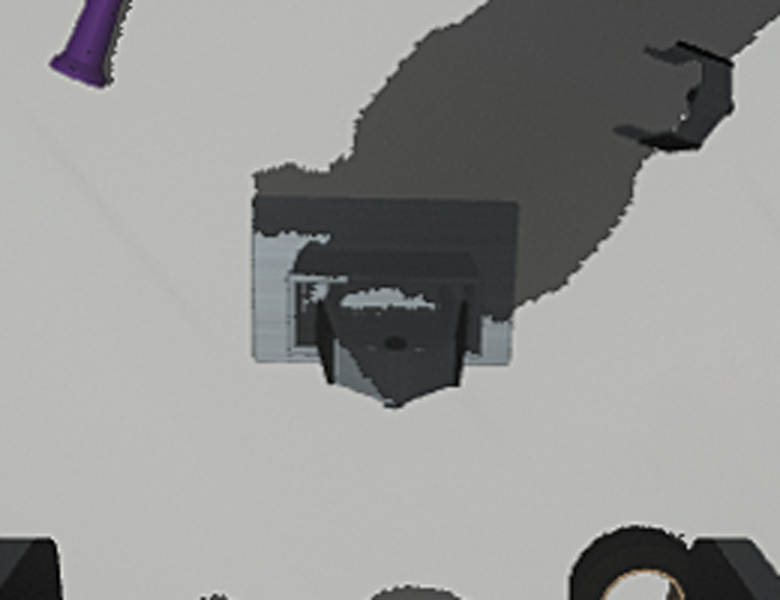

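Run:
```python
from h import *
I=np.eye(4)
for y in(0,-.013,-.025,-.038):
    print(y,"shut",w2px("wrist",[[0,y,.011],[0,y,0]],I).round(0).tolist(),"open",w2px("wrist",[[-.0425,y,.011],[-.0425,y,0]],I).round(0).tolist())
T=np.load("pics/w_t2.npy"); c=np.array([200,110])
F=px2w("wrist",np.array([(252,196),(519,203),(512,364),(252,362)])/3+c,.006,T); print("foot",F.round(4).tolist(),np.linalg.norm(np.diff(F,axis=0),axis=1).round(4),F.mean(0).round(4))
d=F[1]-F[0]; yy=np.arctan2(d[1],d[0]); print("y axis ang",yy)
S=px2w("wrist",np.array([(290,277),(480,282)])/3+c,.062,T);print("sleeve",S.round(4).tolist())
for cx in (F.mean(0)[:2],):
  u=np.array([np.cos(yy),np.sin(yy)]);v=np.array([-u[1],u[0]])
  P=[[*(cx+sx*.0085*v+sy*h*u),z+.008] for z,h in((.110,.0215),(.136,0.0)) for sx in(-1,1) for sy in(-1,1)]
  print(((w2px("wrist",P,T)-c)*3).round(0).tolist())
```

```text
0 shut [[324.0, 254.0], [324.0, 274.0]] open [[240.0, 254.0], [242.0, 274.0]]
-0.013 shut [[324.0, 263.0], [324.0, 285.0]] open [[234.0, 263.0], [236.0, 285.0]]
-0.025 shut [[324.0, 273.0], [324.0, 296.0]] open [[227.0, 273.0], [229.0, 296.0]]
-0.038 shut [[324.0, 286.0], [324.0, 310.0]] open [[219.0, 286.0], [221.0, 310.0]]
foot [[0.5476, 0.1552, 0.006], [0.4622, 0.2228, 0.006], [0.5036, 0.2773, 0.006], [0.5915, 0.2101, 0.006]] [0.109  0.0684 0.1107] [0.5262 0.2164 0.006 ]
y axis ang 2.471301061756633
sleeve [[0.5457, 0.1845, 0.062], [0.4918, 0.2273, 0.062]]
[[320.0, 379.0], [455.0, 383.0], [320.0, 327.0], [458.0, 331.0], [389.0, 407.0], [389.0, 407.0], [391.0, 351.0], [391.0, 351.0]]
```

Run:
```python
from h import *
print(bot.grip_depth)
p=[.5250,.2173]; a=2.471
bot.move_pose([*p,.17],quat(a))
print(bot.move_linear([*p,.057],.1,until_force=10), bot.read_position().round(4))
bot.set_gripper(.512,25); print(bot.read_gripper_width())
bot.wait(.2); f=np.mean([bot.read_ft_force() for _ in range(4)],0)
snap("grip"); print(f.round(2),bot.read_clock())
bot.camera("scene")
im=bot.camera("scene"); 
w=cv2.imread("pics/grip.png")[150:450,150:500]
o=np.hstack([cv2.resize(w,(500,430)),cv2.resize(im[110:260,200:300,::-1],(287,430))]); cv2.imwrite("pics/grip_o.png",o)
```

```text
0.0187
False [0.5256 0.2175 0.0577]
0.5130443936737482
[ 1.09 -1.11  6.37] 28.5833
```

View pics/grip_o.png

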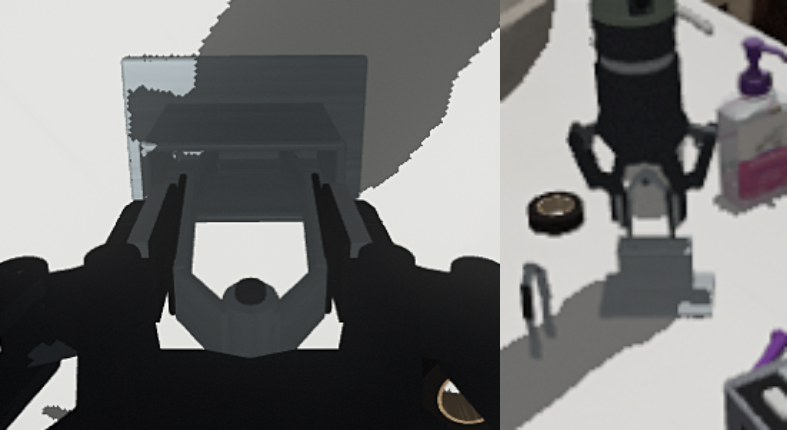

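Run:
```python
from h import *
p=bot.read_position()
bot.move_linear([p[0],p[1],.125],.08); bot.move_linear([p[0],p[1],.175],.15); bot.wait(.25)
print(np.mean([bot.read_ft_force() for _ in range(4)],0).round(2),bot.read_gripper_width())
snap("lift"); im=bot.camera("scene"); print(bot.read_clock())
w=cv2.imread("pics/lift.png")[150:450,150:500]
o=np.hstack([cv2.resize(w,(500,430)),cv2.resize(im[90:240,200:300,::-1],(287,430))]); cv2.imwrite("pics/lift_o.png",o)
```

```text
[-0.91  0.32 -0.56] 0.5146070922704854
30.5167
```

View pics/lift_o.png

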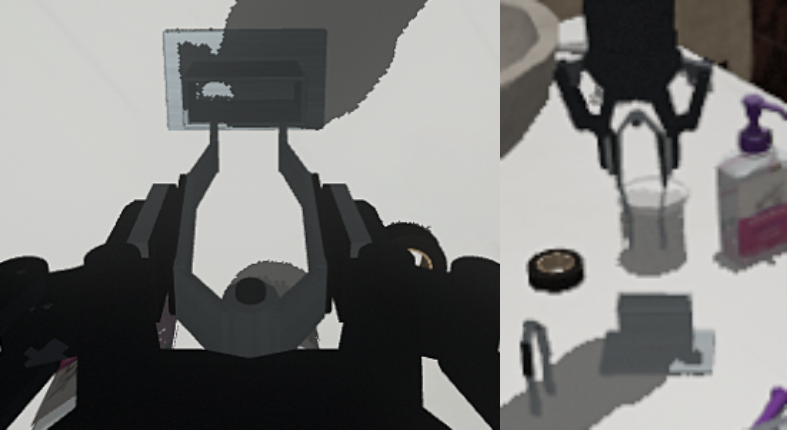

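Run:
```python
from h import *
T=np.load("pics/w_cl.npy")
E=px2w("wrist",[(290,211),(377,225)],.052,T); print("ends",E.round(4).tolist(),np.linalg.norm(E[1]-E[0])); d=E[1]-E[0]
ang=np.arctan2(d[1],d[0]); print("ang",ang, "a",ang+np.pi/2)
c=E.mean(0); a=ang+np.pi/2
# tip check in lift image
print("tips pred",w2px("wrist",[[-.016,.0497,.0075],[.016,.0497,.0075],[-.016,.0497,-.0075]],np.eye(4)).round(1).tolist(),"obs ~299/348,236")
bot.move_pose([c[0],c[1],.21],quat(a)); bot.move_linear([c[0],c[1],.165],.15); bot.wait(.2)
T2=snap("pre"); print("clip",find("wrist","clip"),find("wrist","rod_a"),bot.read_clock(),np.round(bot.read_joint_positions(),2))
A=cv2.resize(cv2.imread("pics/w_cl.png")[180:280,230:430],(800,400),interpolation=cv2.INTER_CUBIC)[:,:]
A=cv2.resize(A,(400,200)); A=cv2.resize(cv2.imread("pics/w_cl.png")[195:245,270:395],(800,320),interpolation=cv2.INTER_CUBIC)
B=cv2.resize(cv2.imread("pics/pre.png")[60:260,210:610][:, :], (800,400)) if 0 else cv2.resize(cv2.imread("pics/pre.png")[80:290,240:410],(227,280))
B=cv2.imread("pics/pre.png")[70:350,120:520]; B=cv2.resize(B,(400,280)); C=cv2.resize(cv2.imread("pics/pre.png")[150:290,224:424],(400,280))
cv2.imwrite("pics/pre_o.png",np.vstack([A,np.hstack([B,C])]))
```

```text
ends [[0.5072, -0.1763, 0.052], [0.5348, -0.0856, 0.052]] 0.0947580499943795
ang 1.2758750764613214 a 2.846671403256218
tips pred [[299.1, 233.0], [348.7, 233.0], [299.6, 254.9]] obs ~299/348,236
clip [([314.5, 159.3, 14.9, 116.7], 0.93)] [([283.7, 283.2, 79.7, 28.6], 0.91)] 32.6333 [-0.38  0.33 -0.29  0.94 -0.   -1.66]
```

View pics/pre_o.png

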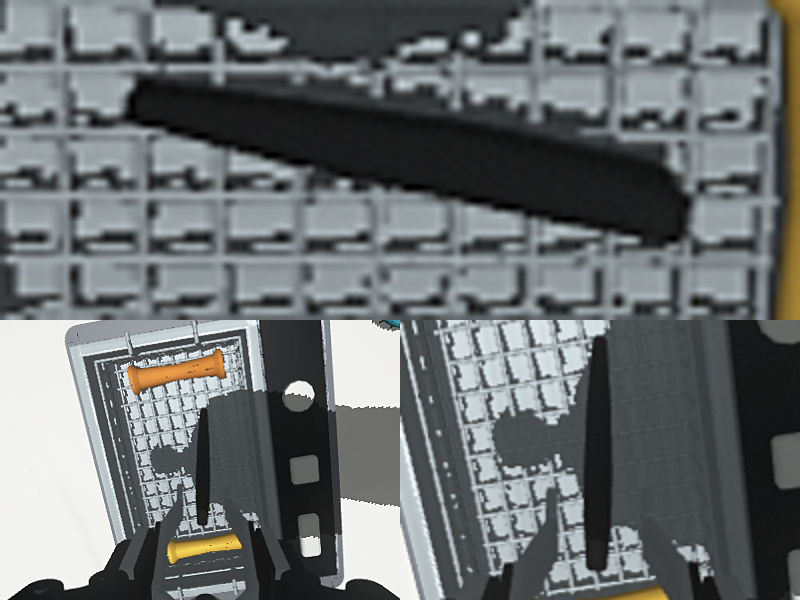

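Run:
```python
from h import *
p=bot.read_position(); print(p.round(4))
print("hit",bot.move_linear([p[0],p[1],.0945],.06,until_force=6),bot.read_position().round(4)); bot.wait(.1)
f=lambda:np.mean([bot.read_ft_force() for _ in range(5)],0).round(2)
print(f())
bot.set_gripper(.40,32); bot.wait(.4); print("grip",bot.read_gripper_width(),f())
bot.move_linear([p[0],p[1],.12],.04); bot.wait(.1); print(bot.read_gripper_width(),f(),bot.read_clock())
snap("held"); print(find("wrist","clip"),find("wrist","rod_a"))
```

```text
[ 0.5215 -0.1311  0.1657]
hit False [ 0.5218 -0.1313  0.0949]
[-0.36 -0.1  -0.12]
grip 0.44166622117466203 [-0.01  0.06  5.15]
0.43989120447674246 [-0.65 -0.29 -0.34] 35.5667
[([314.4, 168.6, 18.2, 152.7], 0.58)] [([227.8, 94.2, 121.9, 55.4], 0.91), ([287.5, 308.4, 74.2, 31.8], 0.72)]
```

Run:
```python
from h import *
p=bot.read_position()
bot.move_linear([p[0],p[1],.20],.08); bot.wait(.4)
print(bot.read_position().round(4),bot.read_gripper_width(),bot.read_clock())
snap("fin"); print(find("wrist","clip"),find("wrist","rod_a"))
im=bot.camera("scene"); print(find("scene","clip"))
w=cv2.imread("pics/fin.png")[100:400,150:500]
cv2.imwrite("pics/fin_o.png",np.hstack([cv2.resize(w,(420,360)),cv2.resize(im[170:340,250:420,::-1],(360,360))]))
```

```text
[ 0.5212 -0.131   0.1999] 0.4384353341894423 37.2667
[([312.9, 170.6, 21.2, 152.2], 0.59)] [([294.4, 263.3, 72.3, 33.0], 0.75), ([254.1, 100.9, 88.8, 44.6], 0.7), ([390.5, 130.5, 27.8, 26.7], 0.62)]
[([326.9, 215.3, 23.7, 30.4], 0.65), ([279.3, 222.0, 117.0, 107.7], 0.29)]
```

View pics/fin_o.png

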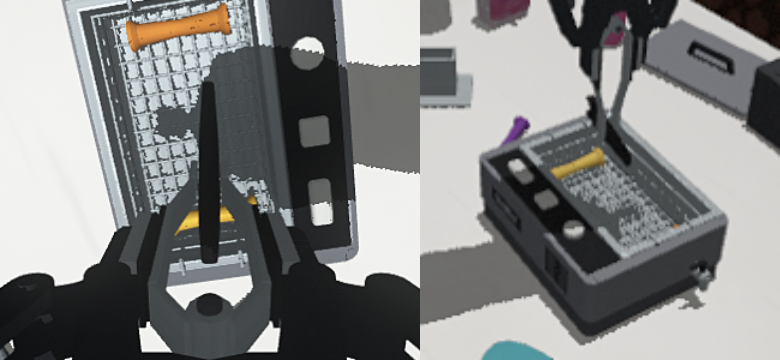

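Run:
```python
from h import *
for z in(.12,.1435,.16): print(z,w2px("scene",[[.507,-.176,z],[.535,-.0856,z],[.535,-.0856,z+.025]]).round(0).tolist())
print(find("scene","wax_pot"),bot.read_gripper_width(),np.abs(bot.read_joint_vel()).max())
```

```text
0.12 [[346.0, 256.0], [328.0, 230.0], [329.0, 222.0]]
0.1435 [[347.0, 248.0], [329.0, 222.0], [329.0, 213.0]]
0.16 [[348.0, 242.0], [329.0, 216.0], [330.0, 207.0]]
[] 0.443852489611475 0.0020347602970216165
```

Run:
```python
from h import *
bot.camera("top"); print(find("top","wax_pot")); bot.close_job(); print(bot.read_clock())
```

```text
[]
the job is handed in; nothing more can be done
the job is handed in; nothing more can be done
```

I pressed the bar, square and round keys in order, then took the tongs from their stand and closed them on the hair clip in the bath. I handed the job in with the clip still held over the bath; no verdict is reported.

- **Keys:** I pressed each to about 3.6–4.0 N, close to the 4.2 N of full travel. My first pass pressed nothing, because the fingertips sit about 25 mm further back than the stated TCP. I found this from contact force and the camera pictures, corrected for it and repeated all three keys in order.
- **Clip:** The tongs stopped closing at about 37 mm over the pads, which means they are blocked by the clip. The scene picture matches a clip height of about 0.143 m, so it hangs about 55 mm above the rim. The arm was at rest, and the last readings were about 37 s into the 64 s allowed.
- **Perm rods:** Both were visible in the basket in the last pictures.
- **Wax pot (not confirmed):** The network did not find it in the last two pictures, and I did not look for it in those pictures myself. The arm stayed well over 15 cm away from it throughout.

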